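# Change round three lenses on their dust-cover bases

## Task

The three lenses on the service bench were put back on the wrong dust-cover bases, so their covers will not go on. Change them round so that each stands upright in the middle of its own base: the lamp collector on the largest, the eyepiece on the middle one, the objective on the smallest; park a lens on the empty rubber mat, or any other free place, on the way. Set the lenses down rather than dropping them, do not tip one over, and leave the nosepiece, the focus knob and the filter frame where they lie.

Things in the scene. Friction and masses are not known exactly. Their poses are not given: they have to be found in the camera images.
- collector: Lamp collector lens, the widest part: a black drum, 60 mm diameter, with a glass dome on top, on a narrower silver foot. Foot 44 mm diameter and 8 mm high; drum 60 mm diameter from 8 to 40 mm above the underside; dome top at 47 mm. About 0.16 kg. Origin: centre of the underside of the foot; z up along its axis. At the start it stands upright on a base that is not its own.
- eyepiece: Eyepiece, middle width: stands on its steel tube, 30 mm diameter, from 0 to 25 mm above the underside; above it a black ribbed head, 44 mm diameter, from 25 to 51 mm; a rubber eyecup narrowing from 40 to 36 mm diameter up to 58 mm. About 0.11 kg. Origin: centre of the underside of the tube; z up along its axis. At the start it stands upright on a base that is not its own.
- objective: Microscope objective, the slimmest part: silver barrel, 30 mm diameter, from 5 to 38 mm above the underside, then a tapering nose up to 60 mm; stands on its brass thread, 25 mm diameter and 5 mm high. About 0.10 kg. Origin: centre of the underside of the thread; z up along its axis. At the start it stands upright on a base that is not its own.
- base_small: The smallest of three white round dust-cover bases: a flat dish with a low rim, outside diameter 54 mm, inside diameter 42 mm. Its floor is 3 mm thick and the rim's top is 7 mm above the bench. It is weighted and does not move. Origin: centre of its underside, on the bench; z up. The objective's base.
- base_medium: The middle one of three white round dust-cover bases: a flat dish with a low rim, outside diameter 68 mm, inside diameter 56 mm. Its floor is 3 mm thick and the rim's top is 7 mm above the bench. It is weighted and does not move. Origin: centre of its underside, on the bench; z up. The eyepiece's base.
- base_large: The largest of three white round dust-cover bases: a flat dish with a low rim, outside diameter 92 mm, inside diameter 80 mm. Its floor is 3 mm thick and the rim's top is 7 mm above the bench. It is weighted and does not move. Origin: centre of its underside, on the bench; z up. The lamp collector's base.
- mat: Square black rubber lens mat, 110 x 110 mm, 2 mm thick, fixed flat on the bench and empty at the start: a place to park a lens. Origin: centre of its underside, on the bench; its x and y run along its sides.
- nosepiece: Objective nosepiece lying loose on the bench, sockets up: white round plate 86 mm diameter with a white tongue that reaches 60 mm from the centre along its +x, and a black turret with four brass-lined sockets; 40 mm high, 0.45 kg. Not part of the job: leave it in its place. Origin: centre of the underside of the round plate.
- knob: Loose black focus knob lying on its face: ribbed disc 40 mm diameter and 14 mm high with a smaller 22 mm hub on it, 26 mm high in all. Not part of the job: leave it in its place. Origin: centre of its underside.
- filter_frame: Loose flat white filter frame, 46 x 46 mm, 10 mm high, with a 34 mm round hole and a tab 30 mm wide that reaches 35 mm from the centre along its +x. Not part of the job: leave it in its place. Origin: centre of its underside.
Not all that is in view belongs to the job. Leave any green look-alike of the collector alone.

How it is judged:
By the outcome, as a careful person would: the job done as asked, in the order asked, and still so for the second after the job is handed in, with the robot touching nothing.
It also fails if it takes over 104 s, if anything falls off the work surface, if the arm or the gripper's body presses on something with over 40 N, if the wrist force passes 120 N, or if a joint passes its speed limit or range.

## Robot

A 7-joint arm with a two-finger parallel gripper is mounted at the origin on the work surface. World frame = base frame: x ahead of the robot, y to its left, z up, the work surface at z = 0. Lengths are in m, angles in rad, forces in N, time in s.
With the tool pointing down it reaches from about 0.425 to 0.875 m from the base axis. Payload 8.4 kg.
Tool frame: the origin (TCP) lies at the very end of the fingers, on their centre line; the grasp point (between the pads) lies 19 mm behind it; z points along the fingers, y is the line along which they close (so a half turn about z gives the same grasp; the last joint's range is limited). The gripper opens to 87 mm and grips with 3 to 60 N. Pads are 19 mm wide; open, the fingers measure 117 mm over their backs; the gripper's body (75 mm by 190 mm) begins 51 mm behind the grasp point.
Start: joints at [-1.316, 0.333, 0.04, 1.465, -0.013, 1.343, -0.059], TCP at [0.225, 0.61, 0.197] pointing down, gripper open.
Joint ranges: [-2.58, 2.58], [-0.38, 2.09], [-1.3, 1.39], [0.25, 2.4], [-1.5, 4.64], [0.08, 2.09], [-2.65, 2.65]. Speed limits (rad/s): [2.22, 2.22, 2.79, 2.79, 3.14, 3.14, 3.14].

## Interface

Orientations are given as a unit quaternion [w, x, y, z].
In Python, from workcell import r gives the robot as it stands.
- The arm moves only by the tool apply_moves, never from a script. Its argument "plan" is one flat list of numbers, 5 for each row, row after row: the closure, from 0 (fully open) to 1 (shut), then the shift along the world's x, y, z in mm, then the turn about the world's z in degrees. In form: [jaw, tx, ty, tz, spin, jaw, tx, ty, tz, spin, ...]. A call has 1 to 8 rows; each row is the pose to reach, as a shift and turn from the pose commanded when the call began; what a row does not reach only later rows make up. A row lasts 1/10 s, in which the tool goes at most 50 mm and 8.59 degrees, less where a joint would pass 70% of its speed; a pose out of reach is approached as far as the arm can. A call with a gripper value outside its range is refused whole. The fingers move at their own pace and stop on an object; "newtons" is the grip in N (left out, the last holds). Time passes only in rows, so rows that repeat a pose let the fingers close. It gives the time, the measured TCP pose, the force, the opening and the grip force at its end, in the units of the state.
- r.get_obs(): the state, without advancing time (a new reading comes with each control period).
- r.capture(name): name is "scene" or "side" or "wrist"; returns a dict with "img" (384x512x3 uint8, red, green, blue), "depth" (384x512 float32, m along the optical axis (not along the pixel's ray), 0 where there is no reading), "vertical_fov" (degrees; the focal length in pixels is half the picture's height over the tangent of half this angle, whatever the lens; pixels are square), "cx", "cy" (the principal point, pixels), "xyz" and "attitude" of the camera in the world. Camera axes: x right, y up, looking along -z (the intrinsics and any distortion apply to the point x, -y, -z); pixel columns grow to the right and rows downward; lengths in m; the calibration is good to about 2 mm. The wrist camera is an equidistant fisheye: a pixel r from the principal point sees the ray r / f radians off the axis. A picture is of the moment at which its call begins.
- r.hand_in(): hands the job in; it is judged then, once.
The state is a dict: "time_s": time; "joint_positions": joint angles; "joint_velocities": joint speeds; "joint_efforts": joint torques, N m; "tool_pos": TCP position; "tcp_rot": TCP orientation; "contact_force": force on the tool from outside, world axes, zero at the start; "ft_torque": the same for the moment, N m; "gripper_width": opening from 0.0 (shut) to 1.0 (fully open); "gripper_force": force on a finger pad.
Only numpy, scipy, OpenCV 4.12 (cv2) and the standard library are available. Lean on these libraries where they do the work, as an engineer would, in place of code of your own. Each camera call takes 0.05 s, during which the arm holds its last target. There are 200 camera calls.

## Working session

There is one attempt and no reset: what is moved stays moved. The work goes in short steps, Python scripts to look and compute and a tool call to move; the robot and the scene stay as the last step left them, time stands still between calls to the robot, and variables do not carry over. Pictures are saved under pics/ and viewed, at most 14 in all, crops included, and the job is handed in when it is done.

Besides the shell and the picture viewer there is one more tool, called after "Request:" as name(argument=value, ...) on one line, values as JSON. apply_moves: Moves the arm, as the interface text tells. Its arguments: {"type":"object","properties":{"plan":{"type":"array"},"newtons":{"type":"number"}},"required":["plan"]}

```bash
mkdir -p pics; ls
cat > h.py <<'E'
import numpy as np, cv2
from scipy.spatial.transform import Rotation as R
from workcell import r
def cloud(c):
    d=c["depth"]; h,w=d.shape; f=h/2/np.tan(np.radians(c["vertical_fov"])/2)
    u,v=np.meshgrid(np.arange(w),np.arange(h)); x=(u-c["cx"])/f; y=(v-c["cy"])/f
    P=np.stack([x*d,-y*d,-d],-1)
    q=np.array(c["attitude"]); M=R.from_quat(q[[1,2,3,0]]).as_matrix()
    W=P@M.T+np.array(c["xyz"]); W[d==0]=np.nan
    return W
E
python3 - <<'E'
from h import *
a=[]
for n in("scene","side"):
    c=r.capture(n); np.savez("pics/"+n,**c); a.append(c["img"]); print(n,{k:v for k,v in c.items() if k not in("img","depth")})
    cv2.imwrite(f"pics/{n}0.png",cv2.resize(c["img"][...,::-1],(800,600)))
print(r.get_obs())
E
```

```text
pics
scene {'vertical_fov': 54.91777635100978, 'cx': 251.8520125488246, 'cy': 189.5875748771815, 'xyz': array([ 0.84290174, -0.50321834,  0.48950319]), 'attitude': array([0.86404882, 0.42415276, 0.12672631, 0.23969673])}
side {'vertical_fov': 43.92903211098768, 'cx': 250.16308686098995, 'cy': 187.1920660964362, 'xyz': array([ 0.24004293, -0.95603629,  0.66145264]), 'attitude': array([ 0.86653959,  0.47898414, -0.0721643 , -0.12031473])}
{'time_s': 0.1, 'joint_positions': array([-1.31618541,  0.33381283,  0.03987578,  1.46618621, -0.01339629,
        1.34331231, -0.05851386]), 'joint_velocities': array([ 0.00096512, -0.00061272,  0.0002638 , -0.0017441 , -0.00070123,
       -0.00054781,  0.00052371]), 'joint_efforts': array([ 4.83189520e-03, -6.57810330e+01,  1.34036757e+00, -4.04719484e+01,
       -5.97637100e-02,  4.07977577e-02,  7.58671990e-05]), 'tool_pos': array([0.22507645, 0.60928827, 0.19616435]), 'tcp_rot': array([-7.81705620e-05,  1.75999388e-01,  9.84390008e-01, -7.22181990e-04]), 'contact_force': array([-0.40613756, -0.39988149, -0.27556501]), 'ft_torque': array([ 0.00964255, -0.00185766,  0.00578849]), 'gripper_force': 0.0, 'gripper_width': 0.9968935829029975}
```

View pics/scene0.png

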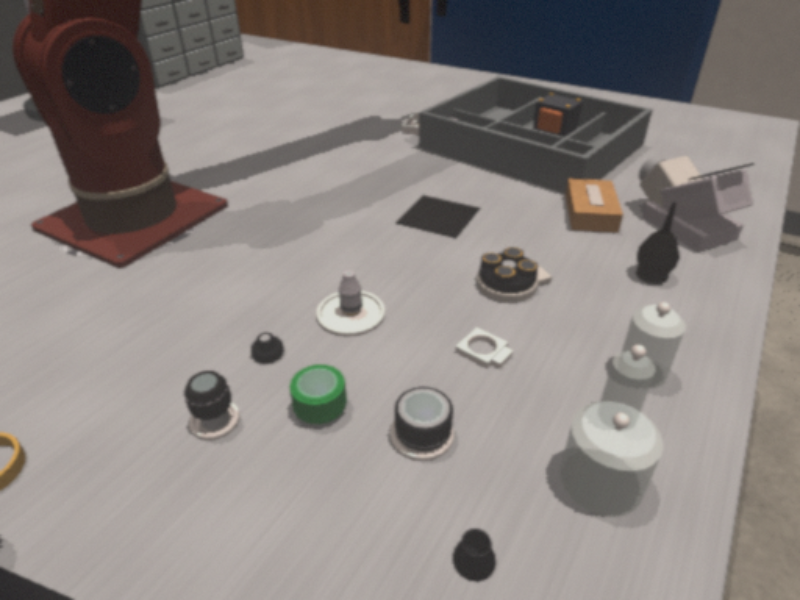

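View pics/side0.png

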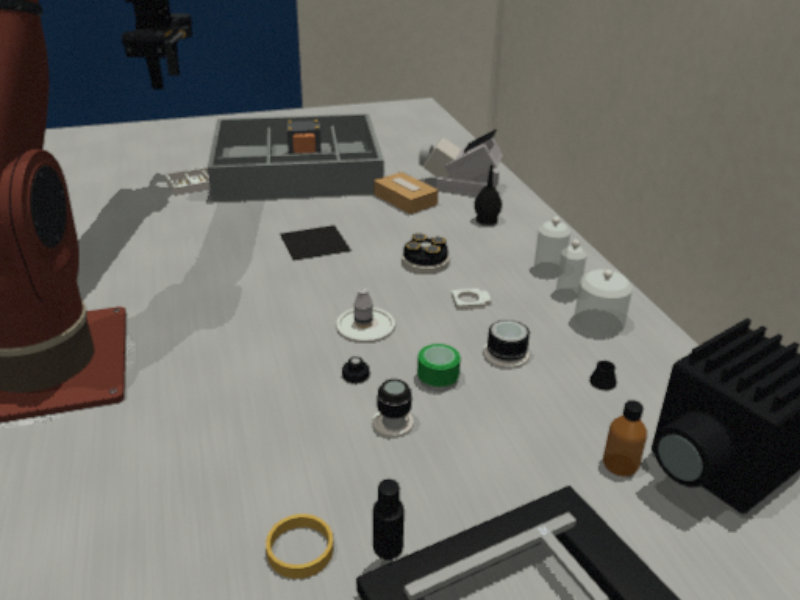

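The scene view (800x600) shows the objective on the large base (350,300), the eyepiece on the small base (210,400) and the collector on the medium base (423,420). The green look-alike is at (320,395), the knob at (267,347), the frame at (485,347), the nosepiece at (508,272) and the mat at (440,215).

```bash
cat > m.py <<'E'
from h import *
from scipy.optimize import least_squares
seeds={"obj":(350,300),"eye":(210,400),"col":(423,415),"green":(320,390),"knob":(267,347),"mat":(440,215),"frame":(497,355),"nose":(508,272)}
C={n:dict(np.load(f"pics/{n}.npz")) for n in("scene","side")}
W={n:cloud(C[n]) for n in C}
def fit(P,rad,x0):
    s=least_squares(lambda p:np.hypot(P[:,0]-p[0],P[:,1]-p[1])-rad,x0,loss="soft_l1",f_scale=.001)
    return np.round(s.x*1000,1),round(np.median(abs(s.fun))*1000,2),len(P)
spec={"obj":[("base",.0,.046,.005,.010,.036),("barrel",.015,.015,.013,.036,0)],
"eye":[("base",0,.027,.005,.010,.018),("head",0,.022,.032,.050,.0)],
"col":[("base",0,.034,.005,.0095,.026),("drum",0,.030,.018,.038,0)],
"green":[("drum",0,.03,.015,.036,0)],"knob":[("disc",0,.02,.004,.012,0)]}
for k,(u,v) in seeds.items():
    p=W["scene"][int(v*.64),int(u*.64)]; print(k,"seed",np.round(p*1000))
    for n in W:
        Q=W[n].reshape(-1,3); I=C[n]["img"].reshape(-1,3).astype(float)
        near=np.hypot(Q[:,0]-p[0],Q[:,1]-p[1])<.065
        if k in("mat","frame","nose"):
            b=Q[near&(Q[:,2]>.004)] if k!="mat" else Q[(np.hypot(Q[:,0]-p[0],Q[:,1]-p[1])<.1)&(I.sum(1)<150)]
            if len(b): print("  ",n,len(b),np.round(np.percentile(b,[1,50,99],axis=0)*1000),cv2.minAreaRect((b[:,:2]*1000).astype(np.float32)))
            continue
        print("  ",n,"bench z",np.round(np.nanmedian(Q[near&(Q[:,2]<.003)][:,2])*1000,1))
        for nm,_,rad,z0,z1,rmin in spec.get(k,[]):
            d=np.hypot(Q[:,0]-p[0],Q[:,1]-p[1])
            m=(d<rad+.03)&(Q[:,2]>z0)&(Q[:,2]<z1)
            if nm=="base": m&=I.min(1)>110
            x0=p[:2]
            f=fit(Q[m],rad,x0); print("  ",n,nm,*f)
E
python3 m.py
```

```text
obj seed [480. -32.  31.]
   scene bench z 1.5
   scene base [472.4 -24.2] 5.02 430
   scene barrel [470.6 -20.9] 0.47 123
   side bench z 0.6
   side base [473.4 -26.3] 3.89 192
   side barrel [471.5 -22.8] 0.96 92
eye seed [ 470. -263.   55.]
   scene bench z 1.3
   scene base [ 448.9 -251.6] 1.9 200
   scene head [ 452.6 -252.9] 0.5 229
   side bench z 0.5
   side base [ 453.1 -252. ] 1.73 97
   side head [ 453.4 -255. ] 0.75 160
col seed [ 661. -166.   49.]
   scene bench z 1.3
   scene base [ 653.5 -151.8] 1.47 205
   scene drum [ 655.3 -153.3] 0.37 305
   side bench z 0.6
   side base [ 656.6 -153.7] 1.37 63
   side drum [ 656.3 -155. ] 0.91 194
green seed [ 550. -188.   46.]
   scene bench z 1.3
   scene drum [ 538.8 -179. ] 0.36 307
   side bench z 0.6
   side drum [ 539.9 -181.1] 0.78 213
knob seed [ 437. -148.   21.]
   scene bench z 1.4
   scene disc [ 428.1 -140.6] 0.59 66
   side bench z 0.4
   side disc [ 429.4 -142.5] 0.7 53
mat seed [452. 269.   3.]
   side 609 [[397. 210.  -1.]
 [448. 263.   2.]
 [501. 317.   5.]] ((449.32159423828125, 265.0946044921875), (105.70201873779297, 115.6493911743164), 3.139470338821411)
frame seed [678. -10.  11.]
   scene 434 [[629. -28.   4.]
 [662.  -7.  11.]
 [689.  21.  13.]] ((655.70556640625, -2.040952682495117), (49.61391830444336, 66.0790023803711), 80.97796630859375)
   side 205 [[628. -36.   4.]
 [661.  -8.  10.]
 [690.  21.  13.]] ((669.97314453125, -12.880134582519531), (117.56175994873047, 81.7349624633789), 81.31719207763672)
nose seed [637. 114.  43.]
   scene 1113 [[591.  98.   5.]
 [634. 122.  32.]
 [669. 172.  44.]] ((629.530029296875, 135.6930389404297), (100.32010650634766, 78.85279846191406), 57.79770278930664)
   side 613 [[585.  95.   5.]
 [620. 117.  30.]
 [663. 168.  43.]] ((627.2530517578125, 132.43682861328125), (83.57235717773438, 80.6763916015625), 31.771724700927734)
```

```bash
cat > t.py <<'E'
from h import *
for n in("scene","side"):
    Q=cloud(dict(np.load(f"pics/{n}.npz"))).reshape(-1,3)*1000
    Q=Q[(Q[:,2]>55)&(Q[:,0]>330)&(Q[:,0]<950)&(abs(Q[:,1])<450)]
    b=np.floor(Q[:,:2]/40)*40
    for k in np.unique(b,axis=0):
        m=(b==k).all(1)
        if m.sum()>3: print(n,k,int(m.sum()),round(Q[m][:,2].max()))
E
python3 t.py
```

```text
scene [ 400. -280.] 29 63
scene [ 440. -280.] 363 65
scene [ 440. -240.] 30 64
scene [440. -40.] 66 66
scene [560. 440.] 4 72
scene [600. 440.] 83 78
scene [720. 400.] 53 93
scene [720. 440.] 76 96
scene [ 760. -160.] 59 79
scene [ 760. -120.] 49 79
scene [760. 240.] 177 118
scene [760. 400.] 245 91
scene [760. 440.] 49 92
scene [ 800. -160.] 846 92
scene [ 800. -120.] 504 97
scene [800. -80.] 191 83
scene [800. -40.] 469 103
scene [800.   0.] 255 87
scene [800.  40.] 373 105
scene [800. 240.] 119 118
scene [800. 360.] 396 125
scene [800. 400.] 46 118
scene [ 840. -160.] 578 81
scene [ 840. -120.] 356 82
scene [840. -40.] 49 82
scene [840.   0.] 82 83
scene [840.  40.] 204 88
scene [840. 360.] 301 131
scene [840. 400.] 249 131
scene [880. 400.] 47 90
side [ 400. -280.] 38 63
side [ 440. -280.] 194 65
side [ 440. -240.] 4 61
side [440. -40.] 39 65
side [560. 440.] 19 78
side [600. 440.] 60 78
side [ 640. -440.] 11 62
side [ 640. -400.] 4 60
side [ 680. -480.] 106 106
side [ 680. -440.] 382 98
side [ 680. -400.] 87 97
side [ 720. -480.] 93 145
side [ 720. -440.] 752 164
side [ 720. -40
[... 178 characters left out ...]
20.] 49 79
side [760. 240.] 95 117
side [760. 360.] 6 95
side [760. 400.] 138 89
side [760. 440.] 20 91
side [ 800. -480.] 105 166
side [ 800. -440.] 312 166
side [ 800. -400.] 176 166
side [ 800. -160.] 280 93
side [ 800. -120.] 130 97
side [800. -80.] 91 85
side [800. -40.] 161 104
side [800.   0.] 120 88
side [800.  40.] 172 103
side [800. 240.] 33 112
side [800. 360.] 221 124
side [800. 400.] 63 117
side [800. 440.] 6 99
side [ 840. -480.] 16 164
side [ 840. -440.] 304 167
side [ 840. -400.] 220 166
side [ 840. -160.] 97 81
side [ 840. -120.] 42 88
side [840.   0.] 21 84
side [840.  40.] 25 88
side [840. 360.] 83 129
side [840. 400.] 69 131
side [ 880. -440.] 38 166
side [880. 400.] 9 89
```

Request:
apply_moves(plan=[0,60,-100,0,0,0,120,-200,0,0,0,180,-300,-20,0,0,224,-344,-60,0,0,224,-344,-60,0,0,224,-344,-60,0,0,224,-344,-60,0,0,224,-344,-60,0], newtons=20)

```text
time_s: 0.9
tool_pos: [0.4406, 0.2773, 0.14]
tcp_rot: [-0.0, 0.176, 0.984, 0.0]
contact_force: [-0.3, 0.7, -0.4]
gripper_width: 0.998
gripper_force: 0.0
```

Request:
apply_moves(plan=[0,30,-299,0,0,0,30,-299,0,0,0,30,-299,0,0,0,30,-299,0,0,0,30,-299,0,0,0,30,-299,0,0,0,30,-299,0,0,0,30,-299,0,0])

```text
time_s: 1.7
tool_pos: [0.4698, -0.0208, 0.1404]
tcp_rot: [-0.0, 0.177, 0.984, 0.0]
contact_force: [0.8, 1.3, -0.7]
gripper_width: 0.996
gripper_force: 0.0
```

Run:
```python
from h import *
o=r.get_obs(); print(o["tool_pos"],o["tcp_rot"],o["time_s"])
c=r.capture("wrist"); np.savez("pics/w1",**c); print({k:v for k,v in c.items() if k not in("img","depth")}, np.nanmax(c["depth"]))
cv2.imwrite("pics/w1.png",cv2.resize(c["img"][...,::-1],(800,600)))
```

```text
[ 0.46976825 -0.02076014  0.14037219] [-1.33942282e-04  1.77459522e-01  9.84128081e-01  1.42309174e-04] 1.7
{'vertical_fov': 65.70646984690485, 'cx': 256.0523639267026, 'cy': 193.63995745436446, 'xyz': array([0.40340115, 0.0027449 , 0.32743478]), 'attitude': array([ 0.81450418, -0.1077439 , -0.07397565,  0.56524489])} 0.7432631
```

View pics/w1.png

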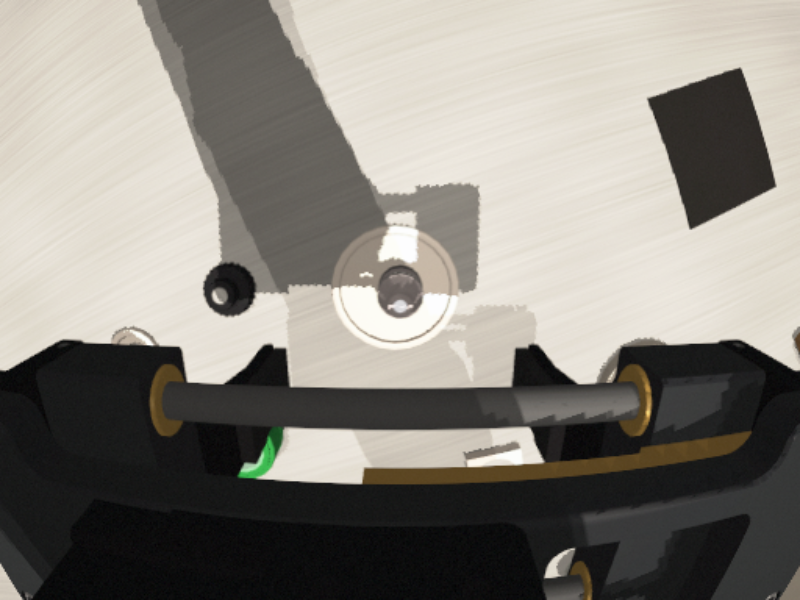

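The wrist view shows the objective at (400,290), nearly centred on the large base, with its rim centre at (396,287) and radius 63 px. The knob is at (230,288).

```bash
cat >> h.py <<'E'
from scipy.optimize import least_squares
def wcloud(c):
    d=c["depth"]; h,w=d.shape; f=h/2/np.tan(np.radians(c["vertical_fov"])/2)
    u,v=np.meshgrid(np.arange(w),np.arange(h)); x=(u-c["cx"])/f; y=(v-c["cy"])/f
    th=np.hypot(x,y); k=np.tan(th)/np.maximum(th,1e-9)
    P=np.stack([x*k*d,-y*k*d,-d],-1); q=np.array(c["attitude"])
    W=P@R.from_quat(q[[1,2,3,0]]).as_matrix().T+np.array(c["xyz"]); W[d==0]=np.nan
    return W
def ring(Q,p,ri,ro,z0,z1):
    "centre maximising points in annulus; Q (n,3) in mm"
    Q=Q[(np.hypot(Q[:,0]-p[0],Q[:,1]-p[1])<ro+20)&(Q[:,2]>z0)&(Q[:,2]<z1)]
    g=np.arange(-12,12.1,.5); X,Y=np.meshgrid(p[0]+g,p[1]+g)
    D=np.hypot(Q[:,0,None,None]-X,Q[:,1,None,None]-Y)
    s=((D>ri)&(D<ro)).sum(0)-((D<=ri)|(D>=ro)).sum(0)*.5; m=s>=s.max()*.98-1
    return np.array([X[m].mean(),Y[m].mean()]).round(1),len(Q),s.max()
def cyl(Q,p,rad,z0,z1):
    Q=Q[(np.hypot(Q[:,0]-p[0],Q[:,1]-p[1])<rad+12)&(Q[:,2]>z0)&(Q[:,2]<z1)]
    s=least_squares(lambda c:np.hypot(Q[:,0]-c[0],Q[:,1]-c[1])-rad,p,loss="soft_l1",f_scale=1)
    return s.x.round(1),np.median(abs(s.fun)).round(2),len(Q)
E
python3 - <<'E'
from h import *
def load(n): 
    c=dict(np.load(f"pics/{n}.npz")); return (wcloud if n[0]=="w" else cloud)(c).reshape(-1,3)*1000
for n in("scene","side","w1"):
    Q=load(n); m=np.hypot(Q[:,0]-470,Q[:,1]+22)
    b=np.nanmedian(Q[(m>55)&(m<80)][:,2]); Q[:,2]-=b
    print(n,b,"L",ring(Q,(472,-24),40,46,5,9.5))
    print("  obj",cyl(Q,(471,-22),15,12,36), "top", Q[(m<12)&(Q[:,2]>58)].mean(0).round(1))
    if n!="w1":
        print("  S",ring(Q,(452,-253),21,27,5,9.5),"M",ring(Q,(655,-153),28,34,5,9.5))
E
```

```text
scene 1.509846174281515 L (array([473.5, -26.8]), 253, np.float64(196.0))
  obj (array([470.7, -20.9]), np.float64(0.47), 135) top [472.5 -22.9  62. ]
  S (array([ 451.3, -253.3]), 198, np.float64(139.5)) M (array([ 654.2, -154.3]), 188, np.float64(174.5))
side 0.30530668685235796 L (array([473.2, -30. ]), 193, np.float64(98.5))
  obj (array([471.6, -22.8]), np.float64(0.99), 99) top [470.2 -26.1  61.9]
  S (array([ 451.8, -256.2]), 147, np.float64(88.5)) M (array([ 654.7, -157.5]), 86, np.float64(69.5))
w1 258.8101980849888 L (array([484., -31.]), 1307, np.float64(144.5))
  obj (array([433. ,  -6.9]), np.float64(0.53), 1802) top [nan nan nan]<stdin>:8: RuntimeWarning: Mean of empty slice.
  ret = um.true_divide(
```

Run:
```python
from h import *
c=dict(np.load("pics/w1.npz")); W=wcloud(c)*1000
for u,v in((400,400/1.5),(396,340),(396,200),(230,288)): print(u,v,W[int(v*.64),int(u*.64)].round())
Q=W.reshape(-1,3); m=np.hypot(Q[:,0]-470,Q[:,1]+22)
b=np.nanmedian(Q[(m>55)&(m<90)&(abs(Q[:,2])<15)][:,2]); Q[:,2]-=b
print(b,ring(Q,(472,-24),40,46,5,9.5),cyl(Q,(471,-22),15,12,36),"top",np.median(Q[(m<15)&(Q[:,2]>57)&(Q[:,2]<66)],axis=0).round(1))
```

```text
400 266.6666666666667 [457. -18.  16.]
396 340 [510. -41.   3.]
396 200 [415.  -5.   1.]
230 288 [ 427. -133.   26.]
-0.7458580351097366 (array([473. , -28.5]), 1176, np.float64(1050.0)) (array([471.6, -23.3]), np.float64(0.2), 120) top [470.3 -22.8  62.8]
```

Request:
apply_moves(plan=[0,2,-2,-40,0,0,2,-2,-80,0,0,2,-2,-108,0,0,2,-2,-120,0,0,2,-2,-128,0,0,2,-2,-128,0,0.4,2,-2,-128,0,0.55,2,-2,-128,0], newtons=15)

```text
time_s: 2.55
tool_pos: [0.4729, -0.0215, 0.0136]
tcp_rot: [0.001, 0.176, 0.984, 0.0]
contact_force: [-0.5, -0.2, 0.5]
gripper_width: 0.894
gripper_force: 0.0
```

Request:
apply_moves(plan=[0.75,0,0,0,0,0.8,0,0,0,0,0.8,0,0,0,0,0.8,0,0,0,0], newtons=15)

```text
time_s: 2.95
tool_pos: [0.472, -0.0217, 0.0126]
tcp_rot: [0.0, 0.176, 0.984, 0.0]
contact_force: [0.6, -1.1, -0.3]
gripper_width: 0.535
gripper_force: 0.0
```

Request:
apply_moves(plan=[1,0,0,0,0,1,0,0,0,0,1,0,0,0,0,1,0,0,0,0,1,0,0,0,0], newtons=15)

```text
time_s: 3.45
tool_pos: [0.4719, -0.0218, 0.0125]
tcp_rot: [-0.0, 0.176, 0.984, -0.0]
contact_force: [-0.7, 0.1, 0.4]
gripper_width: 0.329
gripper_force: 15.0
```

Request:
apply_moves(plan=[1,0,0,20,0,1,0,0,60,0,1,-3,40,80,0,1,-7,86,80,0,1,-11,132,80,0,1,-15,178,80,0,1,-19,224,80,0,1,-21,255,80,0])

```text
time_s: 4.25
tool_pos: [0.4498, 0.2368, 0.0923]
tcp_rot: [-0.0, 0.175, 0.985, 0.0]
contact_force: [0.7, 0.4, -1.5]
gripper_width: 0.328
gripper_force: 15.0
```

Request:
apply_moves(plan=[1,-2,31,0,0,1,-2,31,-10,0,1,-2,31,-45,0,1,-2,31,-65,0,1,-2,31,-75,0,1,-2,31,-75,0])

```text
time_s: 4.85
tool_pos: [0.4482, 0.2632, 0.0162]
tcp_rot: [-0.001, 0.176, 0.984, -0.001]
contact_force: [0.6, 0.7, -0.5]
gripper_width: 0.324
gripper_force: 15.0
```

Request:
apply_moves(plan=[1,0,0,-2,0,1,0,0,-4,0,1,0,0,-5,0,1,0,0,-5.5,0,1,0,0,-5.5,0])

```text
time_s: 5.35
tool_pos: [0.4491, 0.2644, 0.0122]
tcp_rot: [0.0, 0.176, 0.984, 0.0]
contact_force: [0.5, 0.5, -1.1]
gripper_width: 0.334
gripper_force: 15.0
```

Request:
apply_moves(plan=[1,0,0,-0.5,0,1,0,0,-1,0,1,0,0,-1,0,1,0,0,-1,0])

```text
time_s: 5.75
tool_pos: [0.4492, 0.2643, 0.0113]
tcp_rot: [0.0, 0.176, 0.984, 0.0]
contact_force: [-0.6, -1.8, 4.5]
gripper_width: 0.33
gripper_force: 15.0
```

Request:
apply_moves(plan=[0.5,0,0,0,0,0,0,0,0,0,0,0,0,0,0,0,0,0,0,0,0,0,0,0,0,0,0,0,20,0,0,0,0,60,0,0,0,0,110,0])

```text
time_s: 6.55
tool_pos: [0.4477, 0.2632, 0.1207]
tcp_rot: [-0.001, 0.176, 0.984, -0.002]
contact_force: [1.1, 0.9, 0.3]
gripper_width: 0.958
gripper_force: 0.0
```

Request:
apply_moves(plan=[0,206,-418,20,0,0,206,-418,20,0,0,206,-418,20,0,0,206,-418,20,0,0,206,-418,20,0,0,206,-418,20,0,0,206,-418,20,0,0,206,-418,20,0])

```text
time_s: 7.35
tool_pos: [0.6263, -0.0959, 0.1382]
tcp_rot: [0.0, 0.176, 0.984, 0.0]
contact_force: [0.1, 1.0, 0.8]
gripper_width: 1.0
gripper_force: 0.0
```

Run:
```python
from h import *
c=r.capture("scene"); np.savez("pics/scene",**c); c=r.capture("side"); np.savez("pics/side",**c)
cv2.imwrite("pics/s2.png",cv2.resize(c["img"][...,::-1],(800,600)))
for n in("scene","side"):
    Q=cloud(dict(np.load(f"pics/{n}.npz"))).reshape(-1,3)*1000; Q[:,2]-=1.5 if n=="scene" else .3
    print(n,"L",ring(Q,(472,-27),40,46,5,9.5),"obj",cyl(Q,(449,264),15,12,36))
```

```text
scene L (array([474. , -26.9]), 272, np.float64(213.5)) obj (array([447.9, 264.8]), np.float64(0.74), 61)
side L (array([473.2, -29.2]), 193, np.float64(127.0)) obj (array([449. , 262.6]), np.float64(1.77), 72)
```

Request:
apply_moves(plan=[0,0,0,0,0])

```text
time_s: 7.55
tool_pos: [0.6256, -0.096, 0.1377]
tcp_rot: [-0.0, 0.177, 0.984, -0.0]
contact_force: [-1.1, 0.2, 0.0]
gripper_width: 1.002
gripper_force: 0.0
```

Request:
apply_moves(plan=[0,30,-58,0,0,0,30,-58,0,0,0,30,-58,0,0])

```text
time_s: 7.85
tool_pos: [0.6556, -0.154, 0.1378]
tcp_rot: [-0.0, 0.177, 0.984, -0.001]
contact_force: [0.6, -0.6, 0.3]
gripper_width: 0.999
gripper_force: 0.0
```

```bash
cat > wl.py <<'E'
import sys
from h import *
# usage: wl.py name x y ri ro lensrad z0 z1
n=sys.argv[1]; x,y,ri,ro,lr,z0,z1=map(float,sys.argv[2:])
c=r.capture("wrist"); cv2.imwrite(f"pics/{n}.png",cv2.resize(c["img"][...,::-1],(800,600)))
Q=wcloud(c).reshape(-1,3)*1000; m=np.hypot(Q[:,0]-x,Q[:,1]-y)
b=np.nanmedian(Q[(m>ro+8)&(m<90)&(abs(Q[:,2])<10)][:,2]); Q[:,2]-=b
print(b.round(2),"base",ring(Q,(x,y),ri,ro,5,9.5)); print("lens",cyl(Q,(x,y),lr,z0,z1), r.get_obs()["tool_pos"].round(4))
E
python3 wl.py w2 655 -155 28 34 30 15 38
```

```text
-0.73 base (array([ 654.3, -156.4]), 392, np.float64(381.5))
lens (array([ 656.1, -156.2]), np.float64(0.2), 144) [ 0.6555 -0.1521  0.1378]
```

View pics/w2.png

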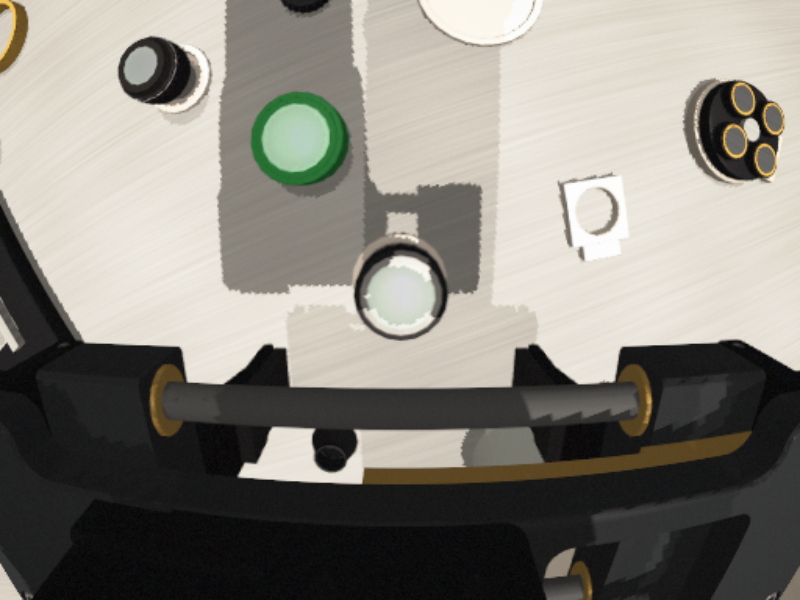

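The wrist view shows the collector's dome at (400,292), centred between the fingers, with the green look-alike clear at (300,138).

Request:
apply_moves(plan=[0,0,-2,-40,0,0,0,-2,-75,0,0,0,-2,-100,0,0,0,-2,-115,0,0,0,-2,-122,0,0,0,-2,-126,0,0,0,-2,-126,0,0,0,-2,-126,0])

```text
time_s: 8.7
tool_pos: [0.6564, -0.1543, 0.0134]
tcp_rot: [0.001, 0.176, 0.984, 0.0]
contact_force: [0.0, 0.3, 0.4]
gripper_width: 0.999
gripper_force: 0.0
```

Request:
apply_moves(plan=[1,0,0,0,0,1,0,0,0,0,1,0,0,0,0,1,0,0,0,0,1,0,0,0,0,1,0,0,0,0,1,0,0,0,0], newtons=20)

```text
time_s: 9.4
tool_pos: [0.6557, -0.1543, 0.0122]
tcp_rot: [0.0, 0.176, 0.984, -0.0]
contact_force: [-1.0, 1.0, 1.3]
gripper_width: 0.675
gripper_force: 20.0
```

Request:
apply_moves(plan=[1,0,0,15,0,1,0,0,50,0,1,-10,7,85,0,1,-46,32,85,0,1,-84,58,85,0,1,-122,85,85,0,1,-160,112,85,0,1,-182,126.5,85,0])

```text
time_s: 10.2
tool_pos: [0.471, -0.0258, 0.0975]
tcp_rot: [-0.0, 0.175, 0.985, 0.001]
contact_force: [1.1, -0.2, -1.5]
gripper_width: 0.68
gripper_force: 20.0
```

Request:
apply_moves(plan=[1,0,0,0,0,1,0,0,-25,0,1,0,0,-55,0,1,0,0,-70,0,1,0,0,-78,0,1,0,0,-81,0,1,0,0,-83,0,1,0,0,-83,0])

```text
time_s: 11.0
tool_pos: [0.4743, -0.0278, 0.0147]
tcp_rot: [0.0, 0.176, 0.984, 0.0]
contact_force: [-0.1, 0.3, -1.7]
gripper_width: 0.677
gripper_force: 20.0
```

Request:
apply_moves(plan=[1,0,0,-1,0,1,0,0,-2,0,1,0,0,-2.5,0,1,0,0,-2.5,0])

```text
time_s: 11.4
tool_pos: [0.4739, -0.0276, 0.0121]
tcp_rot: [0.0, 0.176, 0.984, 0.0]
contact_force: [-1.0, 0.8, 3.7]
gripper_width: 0.674
gripper_force: 20.0
```

Request:
apply_moves(plan=[0,0,0,0,0,0,0,0,0,0,0,0,0,0,0,0,0,0,0,0,0,0,0,15,0,0,0,0,50,0,0,0,0,90,0,0,0,0,125,0])

```text
time_s: 12.2
tool_pos: [0.4736, -0.028, 0.1383]
tcp_rot: [0.0, 0.176, 0.984, -0.0]
contact_force: [1.2, 0.5, -0.2]
gripper_width: 1.0
gripper_force: 0.0
```

Request:
apply_moves(plan=[0,-21,-226,3,0,0,-21,-226,3,0,0,-21,-226,3,0,0,-21,-226,3,0,0,-21,-226,3,0,0,-21,-226,3,0,0,-21,-226,3,0])

```text
time_s: 12.9
tool_pos: [0.4524, -0.2538, 0.1394]
tcp_rot: [-0.0, 0.177, 0.984, -0.0]
contact_force: [0.4, 0.8, -0.3]
gripper_width: 1.0
gripper_force: 0.0
```

```bash
python3 wl.py w3 452 -254 21 27 22 32 50
python3 - <<'E'
from h import *
for n in("scene","side"):
    c=r.capture(n); Q=cloud(c).reshape(-1,3)*1000; Q[:,2]-=1.5 if n=="scene" else .3
    print(n,"L",ring(Q,(473,-28),40,46,5,9.5),"col",cyl(Q,(474,-28),30,18,38),"M",ring(Q,(655,-155),28,34,5,9.5))
    cv2.imwrite("pics/s3%s.png"%n,cv2.resize(c["img"][...,::-1],(800,600)))
E
```

```text
-0.75 base (array([ 451.7, -255.3]), 344, np.float64(330.5))
lens (array([ 453.1, -255.4]), np.float64(0.33), 132) [ 0.4527 -0.2528  0.1394]
scene L (array([473.2, -26.2]), 199, np.float64(173.5)) col (array([473.7, -26.5]), np.float64(0.53), 227) M (array([ 654.2, -155.1]), 342, np.float64(307.5))
side L (array([474.5, -29.8]), 97, np.float64(55.0)) col (array([474.4, -28.7]), np.float64(0.95), 162) M (array([ 653.8, -157.5]), 174, np.float64(94.5))
```

View pics/w3.png

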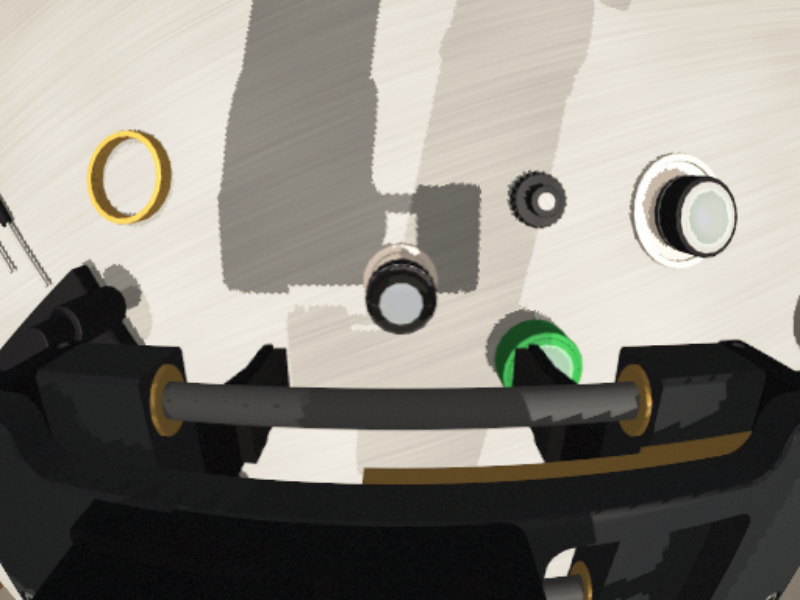

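The wrist view shows the eyepiece at (400,300), centred between the fingers. The knob is at (538,200) and the green look-alike at (540,350); neither is in the way of the fingers. The collector stands centred on the large base to about 1 mm.

Request:
apply_moves(plan=[0,1,-0.5,-40,0,0,1,-0.5,-75,0,0,1,-0.5,-98,0,0,1,-0.5,-110,0,0,1,-0.5,-116,0,0,1,-0.5,-116,0,0,1,-0.5,-116,0])

```text
time_s: 13.75
tool_pos: [0.4544, -0.2543, 0.0246]
tcp_rot: [0.001, 0.176, 0.984, -0.0]
contact_force: [0.8, -0.7, 0.3]
gripper_width: 0.993
gripper_force: 0.0
```

Request:
apply_moves(plan=[1,0,0,0,0,1,0,0,0,0,1,0,0,0,0,1,0,0,0,0,1,0,0,0,0,1,0,0,0,0,1,0,0,0,0,1,0,0,0,0], newtons=15)

```text
time_s: 14.55
tool_pos: [0.4536, -0.2542, 0.0236]
tcp_rot: [-0.0, 0.176, 0.984, -0.0]
contact_force: [-0.9, -0.5, 0.1]
gripper_width: 0.499
gripper_force: 15.0
```

Request:
apply_moves(plan=[1,0,0,15,0,1,0,0,50,0,1,5,2,90,0,1,45,22,90,0,1,88,43,90,0,1,131,64,90,0,1,174,85,90,0,1,201,98.5,90,0])

```text
time_s: 15.35
tool_pos: [0.6575, -0.1524, 0.1142]
tcp_rot: [0.0, 0.174, 0.985, 0.0]
contact_force: [0.3, -0.7, -1.0]
gripper_width: 0.496
gripper_force: 15.0
```

Request:
apply_moves(plan=[1,0,0,0,0,1,0,0,-25,0,1,0,0,-55,0,1,0,0,-73,0,1,0,0,-82,0,1,0,0,-86,0,1,0,0,-88,0,1,0,0,-88,0])

```text
time_s: 16.15
tool_pos: [0.6552, -0.1559, 0.0265]
tcp_rot: [0.001, 0.176, 0.984, -0.0]
contact_force: [-0.5, -0.1, -0.6]
gripper_width: 0.492
gripper_force: 15.0
```

Request:
apply_moves(plan=[1,0,0,-1,0,1,0,0,-2,0,1,0,0,-2.5,0,1,0,0,-2.5,0])

```text
time_s: 16.55
tool_pos: [0.655, -0.1558, 0.0237]
tcp_rot: [0.0, 0.176, 0.984, 0.0]
contact_force: [0.4, 0.1, 2.0]
gripper_width: 0.494
gripper_force: 15.0
```

Request:
apply_moves(plan=[0,0,0,0,0,0,0,0,0,0,0,0,0,0,0,0,0,0,0,0,0,0,0,15,0,0,0,0,50,0,0,0,0,90,0,0,0,0,115,0])

```text
time_s: 17.35
tool_pos: [0.6555, -0.1565, 0.1424]
tcp_rot: [0.002, 0.176, 0.984, -0.0]
contact_force: [0.6, -0.7, 1.1]
gripper_width: 0.993
gripper_force: 0.0
```

Request:
apply_moves(plan=[0,-206,420,0,0,0,-206,420,0,0,0,-206,420,0,0,0,-206,420,0,0,0,-206,420,0,0,0,-206,420,0,0,0,-206,420,0,0,0,-206,420,0,0])

```text
time_s: 18.15
tool_pos: [0.4777, 0.2049, 0.1395]
tcp_rot: [0.001, 0.176, 0.984, 0.001]
contact_force: [0.9, 0.0, 0.5]
gripper_width: 1.001
gripper_force: 0.0
```

Request:
apply_moves(plan=[0,0,0,0,0])

```text
time_s: 18.25
tool_pos: [0.4753, 0.2105, 0.139]
tcp_rot: [-0.001, 0.171, 0.985, 0.001]
contact_force: [0.2, -0.3, 0.1]
gripper_width: 1.001
gripper_force: 0.0
```

Run:
```python
from h import *
for n in("scene","side"):
    c=r.capture(n); Q=cloud(c).reshape(-1,3)*1000; Q[:,2]-=1.5 if n=="scene" else .3
    print(n,"S",ring(Q,(452,-255),21,27,5,9.5),"eye",cyl(Q,(655,-156),22,32,50),"M",ring(Q,(655,-155),28,34,5,9.5),"obj",cyl(Q,(449,264),15,12,36))
print(r.get_obs()["tool_pos"])
```

```text
scene S (array([ 451.8, -253.8]), 253, np.float64(214.0)) eye (array([ 653.9, -154.7]), np.float64(0.48), 220) M (array([ 654. , -154.8]), 286, np.float64(224.5)) obj (array([448., 265.]), np.float64(0.82), 93)
side S (array([ 451.3, -256.6]), 168, np.float64(114.0)) eye (array([ 654.9, -156.5]), np.float64(0.87), 128) M (array([ 654.1, -157.5]), 135, np.float64(79.5)) obj (array([448.8, 262.4]), np.float64(1.49), 79)
[0.47828796 0.20443826 0.13907314]
```

Request:
apply_moves(plan=[0,-29.5,60,-20,0,0,-29.5,60,-60,0,0,-29.5,60,-60,0,0,-29.5,60,-60,0,0,-29.5,60,-60,0])

```text
time_s: 18.85
tool_pos: [0.451, 0.2619, 0.0796]
tcp_rot: [0.001, 0.178, 0.984, 0.0]
contact_force: [-0.1, 0.5, 0.6]
gripper_width: 0.998
gripper_force: 0.0
```

Request:
apply_moves(plan=[0,-1,2,-20,0,0,-1,2,-45,0,0,-1,2,-60,0,0,-1,2,-67,0,0,-1,2,-67,0,0,-1,2,-67,0])

```text
time_s: 19.45
tool_pos: [0.4491, 0.2654, 0.0124]
tcp_rot: [0.001, 0.176, 0.984, 0.001]
contact_force: [-0.3, 0.7, -0.2]
gripper_width: 1.003
gripper_force: 0.0
```

Request:
apply_moves(plan=[1,0,0,0,0,1,0,0,0,0,1,0,0,0,0,1,0,0,0,0,1,0,0,0,0,1,0,0,0,0,1,0,0,0,0,1,0,0,0,0], newtons=15)

```text
time_s: 20.25
tool_pos: [0.448, 0.2654, 0.0111]
tcp_rot: [-0.0, 0.176, 0.984, -0.0]
contact_force: [-0.0, -0.3, 0.8]
gripper_width: 0.355
gripper_force: 0.5
```

Request:
apply_moves(plan=[1,0,0,0,0,1,0,0,0,0,1,0,0,0,0])

```text
time_s: 20.55
tool_pos: [0.448, 0.2653, 0.0111]
tcp_rot: [-0.0, 0.176, 0.984, -0.0]
contact_force: [-0.6, -0.4, 0.3]
gripper_width: 0.328
gripper_force: 15.0
```

Request:
apply_moves(plan=[1,0,0,15,0,1,0,0,50,0,1,5,-10,95,0,1,10,-55,100,0,1,15,-100,100,0,1,15,-146,100,0,1,15,-192,100,0,1,15,-240,100,0])

```text
time_s: 21.35
tool_pos: [0.4627, 0.0239, 0.1111]
tcp_rot: [0.0, 0.176, 0.984, 0.0]
contact_force: [1.2, -0.3, -0.9]
gripper_width: 0.334
gripper_force: 15.0
```

Request:
apply_moves(plan=[1,0,-45,0,0,1,0,-90,0,0,1,0,-136,0,0,1,0,-182,0,0,1,-5,-228,0,0,1,-12,-268,0,0,1,-12,-279,0,0,1,-12,-279,0,0])

```text
time_s: 22.15
tool_pos: [0.4501, -0.2559, 0.1111]
tcp_rot: [-0.0, 0.178, 0.984, -0.001]
contact_force: [0.1, 0.5, -1.3]
gripper_width: 0.332
gripper_force: 15.0
```

Request:
apply_moves(plan=[1,0,0,-10,0,1,0,0,-20,0,1,0,0,-20,0])

```text
time_s: 22.45
tool_pos: [0.4503, -0.2517, 0.0893]
tcp_rot: [-0.001, 0.175, 0.985, 0.0]
contact_force: [-0.3, 0.8, -1.6]
gripper_width: 0.325
gripper_force: 15.0
```

Request:
apply_moves(plan=[1,0,0,-30,0,1,0,0,-55,0,1,0,0,-66,0,1,0,0,-72,0,1,0,0,-74,0,1,0,0,-74,0,1,0,0,-74,0])

```text
time_s: 23.15
tool_pos: [0.4517, -0.2538, 0.018]
tcp_rot: [0.001, 0.176, 0.984, -0.0]
contact_force: [0.6, -0.5, -0.6]
gripper_width: 0.331
gripper_force: 15.0
```

Run:
```python
from h import *
print(r.get_obs()["tool_pos"])
for n in("scene","side"):
    c=r.capture(n); Q=cloud(c).reshape(-1,3)*1000; Q[:,2]-=1.5 if n=="scene" else .3
    T=Q[(np.hypot(Q[:,0]-451,Q[:,1]+254)<14)&(Q[:,2]>10)&(Q[:,2]<22)]
    print(n,"S",ring(Q,(452,-255),21,27,5,9.5),"obj",cyl(Q,(451,-254),15,11,22))
    cv2.imwrite(f"pics/p4{n}.png",cv2.resize(c["img"][...,::-1],(800,600)) if n=="side" else cv2.resize(c["img"][210:300,90:210,::-1],(800,600)))
```

```text
[ 0.45165109 -0.2538183   0.017974  ]
scene S (array([ 451.5, -253.2]), 188, np.float64(174.5)) obj (array([ 451.4, -253.3]), np.float64(0.38), 60)
side S (array([ 451.5, -257. ]), 134, np.float64(98.0)) obj (array([ 452.6, -255. ]), np.float64(0.83), 43)
```

View pics/p4scene.png

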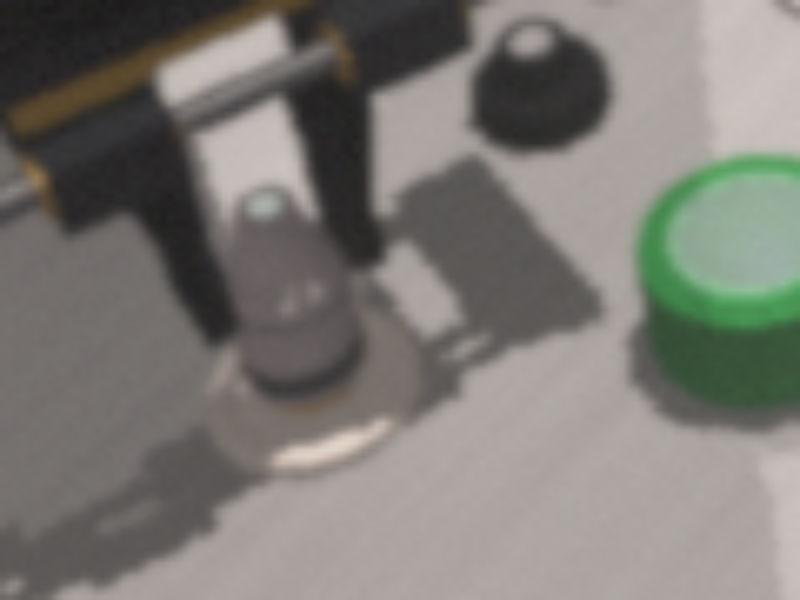

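The crop shows the upright objective in the fingers above the small base. The barrel foot is at (300,380) and the rim centre at about (315,385); the fits agree to about 1 mm.

Request:
apply_moves(plan=[1,-0.5,-0.5,-2,0,1,-0.5,-0.5,-3.5,0,1,-0.5,-0.5,-4.5,0,1,-0.5,-0.5,-4.5,0])

```text
time_s: 23.65
tool_pos: [0.4503, -0.254, 0.0124]
tcp_rot: [-0.0, 0.176, 0.984, -0.0]
contact_force: [0.4, -0.7, -0.7]
gripper_width: 0.33
gripper_force: 15.0
```

Request:
apply_moves(plan=[1,0.3,0,-0.4,0,1,0.3,0,-0.7,0,1,0.3,0,-0.7,0])

```text
time_s: 23.95
tool_pos: [0.4509, -0.2542, 0.0121]
tcp_rot: [0.0, 0.176, 0.984, -0.0]
contact_force: [-0.0, 0.8, -0.0]
gripper_width: 0.329
gripper_force: 15.0
```

Request:
apply_moves(plan=[1,0,0,-0.4,0,1,0,0,-0.4,0])

```text
time_s: 24.15
tool_pos: [0.4511, -0.2544, 0.0119]
tcp_rot: [0.0, 0.176, 0.984, -0.0]
contact_force: [-1.4, -0.2, 4.9]
gripper_width: 0.332
gripper_force: 15.0
```

Request:
apply_moves(plan=[0.5,0,0,0,0,0,0,0,0,0,0,0,0,0,0,0,0,0,0,0,0,0,0,0,0,0,0,0,20,0,0,0,0,60,0,0,0,0,100,0])

```text
time_s: 24.95
tool_pos: [0.4499, -0.2542, 0.1122]
tcp_rot: [-0.001, 0.176, 0.984, -0.0]
contact_force: [1.2, 0.4, 0.4]
gripper_width: 0.952
gripper_force: 0.0
```

Request:
apply_moves(plan=[0,0,0,40,0,0,0,0,80,0,0,0,0,80,0,0,0,0,80,0])

```text
time_s: 25.35
tool_pos: [0.4513, -0.2539, 0.1921]
tcp_rot: [0.001, 0.176, 0.984, 0.001]
contact_force: [0.7, -0.3, -1.0]
gripper_width: 0.998
gripper_force: 0.0
```

Run:
```python
from h import *
print(r.get_obs()["tool_pos"])
for n in("scene","side"):
    c=r.capture(n); Q=cloud(c).reshape(-1,3)*1000; Q[:,2]-=1.5 if n=="scene" else .3
    print(n,"S",ring(Q,(452,-255),21,27,5,9.5),"obj",cyl(Q,(451,-254),15,12,36))
    print("  L",ring(Q,(473,-28),40,46,5,9.5),"col",cyl(Q,(474,-28),30,18,38)); print("  M",ring(Q,(655,-155),28,34,5,9.5),"eye",cyl(Q,(655,-156),22,32,50))
    cv2.imwrite(f"pics/f{n}.png",cv2.resize(c["img"][...,::-1],(800,600)))
```

```text
[ 0.45132021 -0.25393806  0.19209018]
scene S (array([ 451.5, -253.5]), 214, np.float64(169.0)) obj (array([ 450.6, -254. ]), np.float64(0.44), 193)
  L (array([473.8, -26.5]), 195, np.float64(174.0)) col (array([473.4, -26.4]), np.float64(0.54), 229)
  M (array([ 654. , -154.5]), 290, np.float64(224.0)) eye (array([ 653.9, -154.7]), np.float64(0.46), 220)
side S (array([ 451.5, -256.4]), 136, np.float64(95.5)) obj (array([ 451.6, -256. ]), np.float64(0.52), 132)
  L (array([473.2, -29.2]), 137, np.float64(93.5)) col (array([474.4, -28.7]), np.float64(0.98), 169)
  M (array([ 654., -158.]), 156, np.float64(79.5)) eye (array([ 654.7, -156.3]), np.float64(0.89), 133)
```

View pics/fscene.png

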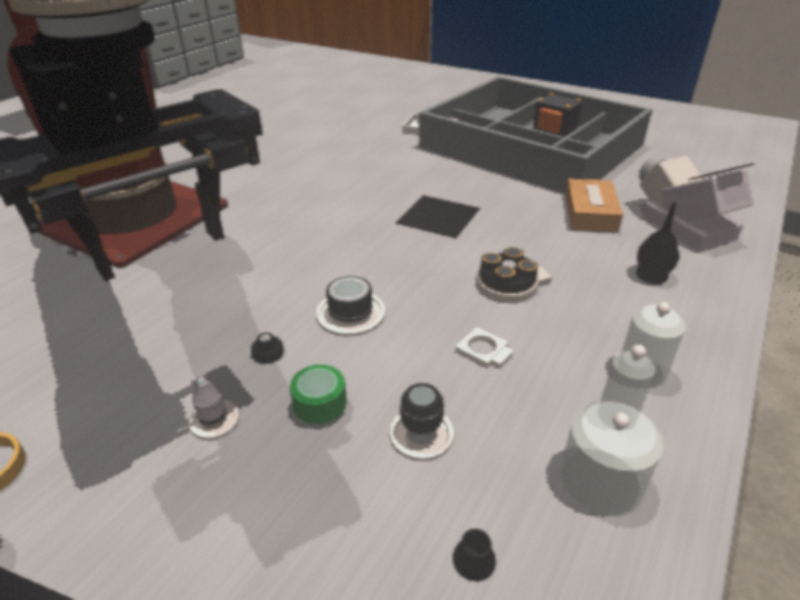

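The scene view shows all three lenses upright and centred to within about 2 mm: collector on large (350,300), eyepiece on medium (422,410) and objective on small (210,405). The nosepiece, knob, frame and green look-alike have not moved. The arm is clear.

```bash
python3 -c "
from workcell import r
print(r.hand_in())"
```

```text
the job is handed in; nothing more can be done
None
```

The job is handed in: the last camera fits show each lens upright on its own base and centred to within about 2 mm; the nosepiece, knob and filter frame were left in place, and robot time was about 25 s.

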